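# Reset the saw-bench length stop to a board

### The arm

A 6-joint arm with a two-finger parallel gripper is mounted at the origin on the work surface. World frame = base frame: x ahead of the robot, y to its left, z up, the work surface at z = 0. Lengths are in m, angles in degrees, forces in N, time in s.
With the tool pointing down it reaches from about 0.4 to 0.825 m from the base axis. Payload 7 kg.
Tool frame: the origin (TCP) lies on the centre line of the jaws, within the pads' length; the fingertips stand 11 mm ahead of it and the grasp point (between the pads) lies 8 mm behind it; z points along the fingers, y is the line along which they close (so a half turn about z gives the same grasp; the last joint's range is limited). The gripper opens to 88 mm and grips with 3 to 60 N. Pads are 19 mm wide; open, the fingers measure 130 mm over their backs; the gripper's body (78 mm by 193 mm) begins 47 mm behind the grasp point.
Start: joints at [16.507, 20.546, 0.682, 0, -70.136, -16.507], TCP at [0.675, -0, 0.238] pointing down, gripper open.
Joint ranges: [-176.03, 176.03], [-82.01, 121.73], [-58.28, 71.71], [-173.87, 95.51], [-174.79, -0.11], [-173.66, 173.66]. Speed limits (degrees/s): [136.94, 136.94, 172.46, 180, 180, 180].

### API

Orientations are given as [roll, pitch, yaw] about the fixed x, y, z axes, in that order (R = Rz(yaw) Ry(pitch) Rx(roll)).
In Python, from plant import r, capture, camera_model, job gives the robot as it stands.
- The arm moves only by the tool drive_tool, never from a script. Its argument "increments" is a list that holds one entry, the list of rows, each a list of 5 numbers: the gripper's target within -1 to 1 (fully open at 1, half-way at 0, shut at -1), then the shift along the tool's x, y, z scaled (see below), then the turn about the tool's z scaled (see below). In form: [[[gripper, tx, ty, tz, roll], ...]]. A call has 1 to 5 rows; each row is the pose to reach, as a shift and turn from the pose commanded when the call began, along the tool's axes at that moment, turning the shorter way round; what a row does not reach only later rows make up. The controller multiplies each number of a shift by 120 mm and each number of a turn by 360 degrees. A row lasts 1/8 s, in which the tool goes at most 62.5 mm and 10.7 degrees, less where a joint would pass 70% of its speed; a pose out of reach is approached as far as the arm can. A call with a number of a shift or a turn outside -1 to 1 is refused whole. A call with a gripper value outside its range is refused whole. The fingers move at their own pace and stop on an object; "squeeze" is the grip in N (left out, the last holds). Time passes only in rows, so rows that repeat a pose let the fingers close. It gives the time, the measured TCP pose, the force, the opening and the grip force at its end, in the units of the state.
- r.get_state(): the state, without advancing time (a new reading comes with each control period).
- capture(name): name is "scene" or "side" or "wrist"; returns the picture (480x640x3 uint8, red, green, blue); there is no depth.
- camera_model(name): a dict with "camera_matrix" (3x3 intrinsics, pixels), "k1" (the pictures are not rectified: a ray, as slopes to the right and down, at radius r is drawn at 1 + k1 r^2 times it, then the intrinsics apply), "rvec" (rotation vector, rad) and "tvec" (3), from world to camera coordinates, as OpenCV has them. Camera axes: x right, y down, z forward; pixel columns grow to the right and rows downward; lengths in m; the calibration is good to about 2 mm. A picture is of the moment at which its call begins: read the wrist's pose just before it. camera_model takes no time and is no camera call; for the wrist camera it gives the pose at the moment of the call.
- job.close_job(): hands the job in; it is judged then, once.
The state is a dict: "time_s": time; "joints": joint angles; "qd": joint speeds; "joint_torque": joint torques, N m; "tcp_pos": TCP position; "eef_rot": TCP orientation; "contact_force": force on the tool from outside, world axes, zero at the start; "moment": the same for the moment, N m; "gripper_width": finger opening in m; "gripper_force": force on a finger pad.
Only numpy, scipy, OpenCV 4.12 (cv2) and the standard library are available. Lean on these libraries where they do the work, as an engineer would, in place of code of your own. Each camera call takes 0.05 s, during which the arm holds its last target. There are 200 camera calls.

### The job

Set the length stop to the board on the jig: loosen the wing screw on the collar, slide the collar along its bar so that its stop plate pushes the board against the buffered end stop until its steel nose will go no further and pushes back firmly (about 10 N of hand pressure), then tighten the wing screw again so that the board stays held tight between the two, and let go. Do not drag the collar while its screw is tight, do not ram the board, and leave the jar, wrench and screwdriver alone.

Things in the scene. Friction and masses are not known exactly. Their poses are not given: they have to be found in the camera images.
- jig: Fixed length-stop jig: white coated base 150 (x) x 460 (y) x 18 mm, origin centre of its underside, z up. A steel bar, 16 mm diameter, runs along the jig's y at jig x +30 mm, 80 mm above the bench, between grey brackets (36 x 18 mm, 102 mm high) at jig y +-205 mm. A fence 10 mm thick, 34 mm high, runs along jig x 0.
- collar: Knurled steel collar on the bar, 36 mm diameter, 24 mm long; origin at its middle on the bar's axis, axes as the jig's. It only slides along the jig's y (origin from -130 to +180 mm): about 1.5 N drag loose; locked tight, it holds against 40 N. It can be slid by its wing screw. A 6 mm aluminium stop plate on its -y face reaches to jig x -52 mm and down to 24 mm above the bench.
- stop_face (a point): On the face (towards jig -y) of the stop plate that meets the board, which lies on the collar's -y side: 62 mm towards jig -x from the bar's axis, 29 mm above the bench, 18 mm to the -y side of the collar's origin. Axes as the jig's.
- screw (a joint): Upright wing screw on top of the collar, rad; grows as it is loosened (anticlockwise from above). Starts tight at 0 to 0.2; tight below 0.3, lets the collar slide from about 0.7, fully loose above 0.9. Hard stops at -0.1 (tight) and 1.8. Turning takes about 0.14 N m loose, up to 0.3 N m tightening home; it stays where it is left and does not rise.
- wing (a point): Centre of the screw's wing, 129 mm above the bench, straight above the collar's origin: a steel bar 38 mm long (this frame's x), 10 mm thick (y, the way to pinch it), 26 mm tall (116 to 142 mm above the bench). The collar's top is 98 mm above the bench. The frame turns with the screw: at screw 0 its x is 1.84 rad anticlockwise from jig x; at 1.3 the wing lies straight across the bar.
- board: Loose pale wooden board 44 (x) x 120 (y) x 22 mm, about 0.12 kg, lying flat on the jig's base along the jig's y at jig x -32 mm, beside the fence. Origin centre of its underside. It starts 2 to 42 mm short of the end stop's nose and slides on the base with about 1 N.
- board_near (a point): Middle of the board's end that faces the stop plate (its +y end), axes of the board.
- board_far (a point): Middle of the board's other end (its -y end), which bears on the end stop's nose; axes of the board.
- jar: Glass jar, 56 mm diameter, 65 mm tall, on the bench off the -y end of the jig; bystander. Origin at its underside.
- wrench: Steel wrench about 160 mm long, lying on the bench beyond the jig; bystander.
- driver: Screwdriver about 180 mm long, lying on the bench beyond the jig; bystander.
- endblock: Buffered end stop: dark wooden housing 50 (x) x 46 (y) x 45 mm tall, fixed on the jig base, origin centre of its underside (18 mm above the bench), axes as the jig's. A steel nose plate on two rods stands out of its +y face; the board pushes it in (towards -y) with 1 to 2 N, and it stays where it is left.
- nose_face (a point): Middle of the nose plate's +y face (40 mm wide, 18 mm tall), 29 mm above the bench, starting 34 to 68 mm to the +y side of the housing's origin; axes as the jig's; moves in with the nose. The nose comes up against a firm stop (some 10 N per mm) after 4 to 30 mm of travel from its start: how far differs each time and neither shows nor is measured, it can only be felt.

How it is judged:
By the outcome, as a careful person would: the job done as asked, in the order asked, and still so for the second after the job is handed in, with the robot touching nothing.
It also fails if it takes over 64 s, if anything falls off the work surface, if the arm or the gripper's body presses on something with over 40 N, if the wrist force passes 120 N, or if a joint passes its speed limit or range.

## Working session

There is one attempt and no reset: what is moved stays moved. The work goes in short steps, Python scripts to look and compute and a tool call to move; the robot and the scene stay as the last step left them, time stands still between calls to the robot, and variables do not carry over. Pictures are saved under pics/ and viewed, at most 10 in all, crops included, and the job is handed in when it is done.

Besides the shell and the picture viewer there is one more tool, called after "Emit:" by a JSON object that holds its "op" and its "data". drive_tool: Moves the arm, as the interface text tells. Its arguments: {"type":"object","properties":{"increments":{"type":"array"},"squeeze":{"type":"number"}},"required":["increments"]}

```bash
ls; mkdir -p pics
python3 - <<'E'
from plant import r,capture,camera_model,job
import cv2
s=r.get_state();print(s)
for n in("scene","side","wrist"):
    m=camera_model(n);print(n,m)
    cv2.imwrite(f"pics/{n}0.png",capture(n)[:,:,::-1])
E
```

```text
pics
{'time_s': 0.0, 'joints': array([ 1.65067392e+01,  2.05927698e+01,  6.32605766e-01, -2.10713401e-02,
       -7.01357180e+01, -1.65049172e+01]), 'qd': array([ 0.04082921,  0.00421947, -0.01681795,  0.02006681, -0.05044676,
       -0.01546387]), 'joint_torque': array([-8.00930356e-04, -5.82726967e+01,  2.93058443e+01,  6.99745238e+00,
        6.93249181e-03, -2.06530804e-04]), 'tcp_pos': array([ 6.74516602e-01, -2.49276499e-05,  2.36595747e-01]), 'eef_rot': array([ 1.79902441e+02, -8.25067333e-03, -9.00053475e+01]), 'contact_force': array([0.66138738, 0.36678165, 0.19479111]), 'moment': array([ 0.0352127 , -0.02056678,  0.01301404]), 'gripper_force': 0.0, 'gripper_width': 0.08755359312081476}
scene {'camera_matrix': array([[482.98709381,   0.        , 318.35263268],
       [  0.        , 482.98709381, 245.46631246],
       [  0.        ,   0.        ,   1.        ]]), 'k1': 0.03470728000300377, 'rvec': array([ 1.90142853,  1.42829631, -0.68406737]), 'tvec': array([-0.10255167, -0.26568698,  1.34245026])}
side {'camera_matrix': array([[446.23509239,   0.        , 324.77386902],
       [  0.        , 446.23509239, 238.6974478 ],
       [  0.        ,   0.        ,   1.        ]]), 'k1': -0.10722630674919847, 'rvec': array([ 0.04062815, -2.77673056,  1.40468217]), 'tvec': array([0.5848388 , 0.12355233, 0.74116501])}
wrist {'camera_matrix': array([[333.35022161,   0.        , 315.22772943],
       [  0.        , 333.35022161, 240.94600468],
       [  0.        ,   0.        ,   1.        ]]), 'k1': 0.0009967956284633287, 'rvec': array([1.16827661e-03, 3.11063587e+00, 4.22153569e-01]), 'tvec': array([ 0.6738824 , -0.03313516,  0.39039155])}
```

View pics/scene0.png

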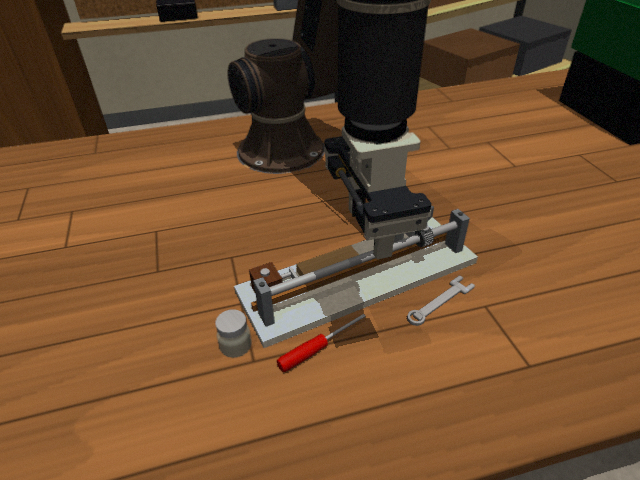

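View pics/wrist0.png

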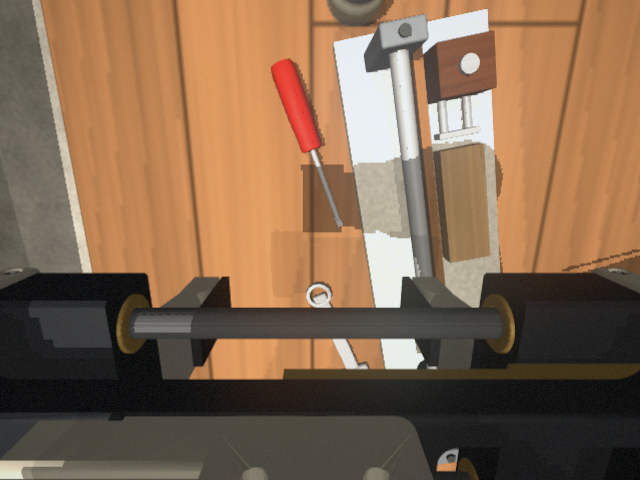

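View pics/side0.png

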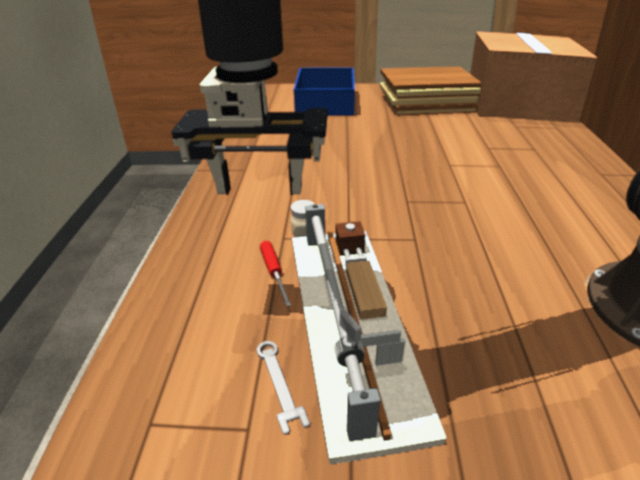

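The jig's -y end is by the jar, towards world -y, and jig x points away from the robot. In the wrist picture the base corners are at (334,43) and (487,10). In the side view they are at (330,455) and (440,436). The collar and wing are near (349,340) in the side view. I'll fit the jig pose to these pixels.

```bash
cat > h.py <<'E'
import numpy as np,cv2,json
from scipy.optimize import least_squares
from scipy.spatial.transform import Rotation as Ro
def ser(m): return {k:np.asarray(v,float) for k,v in m.items()}
def proj(m,P):
    P=np.atleast_2d(P)
    R=Ro.from_rotvec(m['rvec']).as_matrix(); c=P@R.T+m['tvec']
    u=c[:,:2]/c[:,2:]; u=u*(1+m['k1']*(u**2).sum(1,keepdims=True))
    K=m['camera_matrix']; return u*[K[0,0],K[1,1]]+K[:2,2]
def tri(obs,x0=(0.6,0,.1)):
    f=lambda x:np.concatenate([(proj(m,x)[0]-p) for m,p in obs])
    s=least_squares(f,x0); return s.x,np.abs(s.fun).max()
def plane(m,p,z,x0=(0.65,0)):
    return least_squares(lambda x:proj(m,[*x,z])[0]-p,x0).x
def j2w(j,p):
    p=np.atleast_2d(p);c,s=np.cos(j[2]),np.sin(j[2])
    return np.c_[j[0]+c*p[:,0]-s*p[:,1],j[1]+s*p[:,0]+c*p[:,1],p[:,2]]
def w2j(j,p):
    c,s=np.cos(j[2]),np.sin(j[2]);d=np.asarray(p)[:2]-j[:2]
    return np.array([c*d[0]+s*d[1],-s*d[0]+c*d[1]])
E
python3 - <<'E'
from h import *
from plant import r,capture,camera_model
M={n:ser(camera_model(n)) for n in("scene","side","wrist")}
O=[("wrist",(334,43),(.075,-.23,.018)),("wrist",(487,10),(-.075,-.23,.018)),("wrist",(404,31),(.03,-.205,.102)),
("scene",(236,290),(-.075,-.23,.018)),("scene",(268,335),(.075,-.23,.018)),("scene",(476,257),(.075,.23,.018)),
("scene",(459,214),(.03,.205,.102)),("scene",(264,284),(.03,-.205,.102)),
("side",(440,436),(-.075,.23,.018)),("side",(330,455),(.075,.23,.018)),("side",(363,397),(.03,.205,.102)),("side",(315,210),(.03,-.205,.102))]
f=lambda j:np.concatenate([proj(M[n],j2w(j,P))[0]-p for n,p,P in O])
s=least_squares(f,[.6,0,0],loss='soft_l1');print(s.x,np.degrees(s.x[2]));print(f(s.x).reshape(-1,2).round(1))
np.save('jig.npy',s.x)
j=s.x
for y in np.arange(-.13,.19,.03): print(round(y,2),proj(M["side"],j2w(j,(.03,y,.098)))[0].round(),j2w(j,(.03,y,.098))[0].round(3))
W=M["wrist"];print("cam pos",-Ro.from_rotvec(W['rvec']).as_matrix().T@W['tvec'])
im=capture("side")[270:470,270:470,::-1];cv2.imwrite("pics/c1.png",cv2.resize(im,(600,600),interpolation=cv2.INTER_CUBIC))
E
```

```text
[0.53961878 0.03890253 0.190963  ] 10.941373766986093
[[-1.3 -0.8]
 [ 0.4 -1.4]
 [-0.1  0.6]
 [-1.9 -4.7]
 [-4.8  6.4]
 [ 2.6 -0.9]
 [ 1.9 -0.2]
 [-1.5  0.3]
 [ 6.4  3.5]
 [-0.9  4.5]
 [ 0.7  0.5]
 [-0.1 -2.2]]
-0.13 [321. 233.] [ 0.594 -0.083  0.098]
-0.1 [323. 243.] [ 0.588 -0.054  0.098]
-0.07 [326. 254.] [ 0.582 -0.024  0.098]
-0.04 [329. 265.] [0.577 0.005 0.098]
-0.01 [332. 278.] [0.571 0.035 0.098]
0.02 [336. 291.] [0.565 0.064 0.098]
0.05 [340. 306.] [0.56  0.094 0.098]
0.08 [343. 321.] [0.554 0.123 0.098]
0.11 [348. 338.] [0.548 0.153 0.098]
0.14 [352. 355.] [0.543 0.182 0.098]
0.17 [357. 375.] [0.537 0.212 0.098]
cam pos [ 0.67485755 -0.0723878   0.38352504]
```

View pics/c1.png

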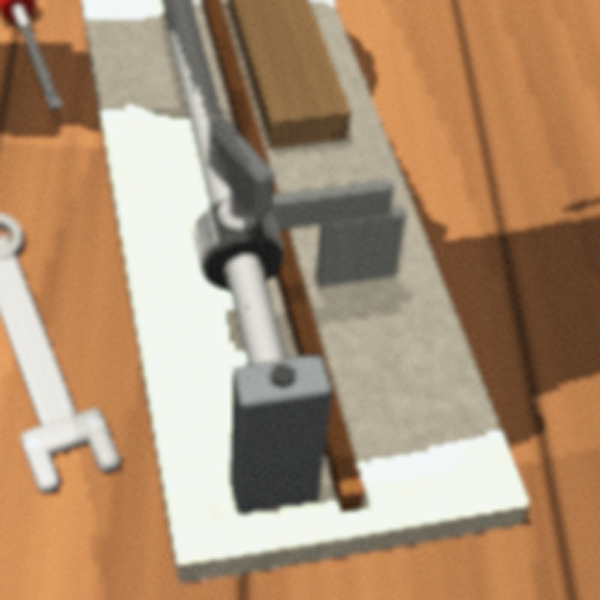

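The crop shows the wing at about (240,165), which is side pixel (350,325). It lies mostly along the bar, and the board has a gap to the stop plate. Next I move the wrist camera behind the collar to measure it.

Emit:
{"op": "drive_tool", "data": {"increments": [[[1,-0.5,0.35,0,-0.03],[1,-1,0.75,0,-0.06],[1,-1,0.75,0,-0.073]]]}}

```text
time_s: 0.57
tcp_pos: [0.5832, 0.1219, 0.2377]
eef_rot: [-180.0, 0.0, -63.4]
contact_force: [0.9, 0.5, 0.1]
gripper_width: 0.0877
gripper_force: 0.0
```

Run:
```python
from h import *
from plant import r,capture,camera_model
M={n:ser(camera_model(n)) for n in("scene","side","wrist")}
import pickle
s=r.get_state();m=ser(camera_model("wrist"));im=capture("wrist");pickle.dump(m,open("w1.pkl","wb"))
print(s['time_s'],s['tcp_pos'],s['eef_rot'])
cv2.imwrite("pics/w1.png",im[:,:,::-1])
```

```text
0.575 [0.58319756 0.12187732 0.2377107 ] [-1.79993479e+02  2.28592765e-02 -6.33699177e+01]
```

Emit:
{"op": "drive_tool", "data": {"increments": [[[1,-0.5,0,0,0],[1,-1,0,0,0],[1,-1,0,0,0]]]}}

```text
time_s: 1.0
tcp_pos: [0.5305, 0.2306, 0.2376]
eef_rot: [-180.0, 0.0, -63.5]
contact_force: [0.2, -0.1, 0.2]
gripper_width: 0.0879
gripper_force: 0.0
```

Run:
```python
from h import *
from plant import r,capture,camera_model
import pickle
s=r.get_state();m=ser(camera_model("wrist"));im=capture("wrist");pickle.dump(m,open("w2.pkl","wb"))
print(s['time_s'],s['tcp_pos'],s['eef_rot'],s['joints'])
cv2.imwrite("pics/w2.png",im[:,:,::-1])
a=cv2.imread("pics/w1.png")
o=np.vstack([a[:300],im[:300,:,::-1]]);cv2.imwrite("pics/w12.png",o)
```

```text
1.0 [0.5304694  0.23055736 0.23763316] [-1.79982258e+02  2.63091980e-02 -6.34965360e+01] [ 4.28434838e+01  1.14960798e+01 -1.18327322e+01 -2.20625635e-02
 -6.66467628e+01 -1.63312827e+01]
```

View pics/w12.png

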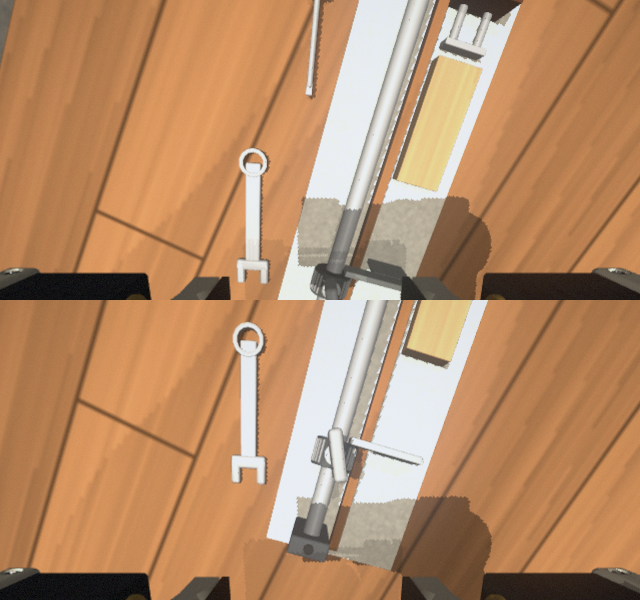

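The second wrist view shows the wing's top at about (339,155), the collar at (330,153), the stop plate from (350,142) to (422,160) and the board's near end at about (428,58). I'll zoom in on w2 and side together for the wing.

Run:
```python
import cv2,numpy as np
a=cv2.imread("pics/w2.png")[110:210,290:390];b=cv2.imread("pics/side0.png")[295:370,310:385]
cv2.imwrite("pics/c2.png",np.hstack([cv2.resize(a,(400,400),interpolation=2),cv2.resize(b,(400,400),interpolation=2)]))
```

```text
(no output)
```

View pics/c2.png

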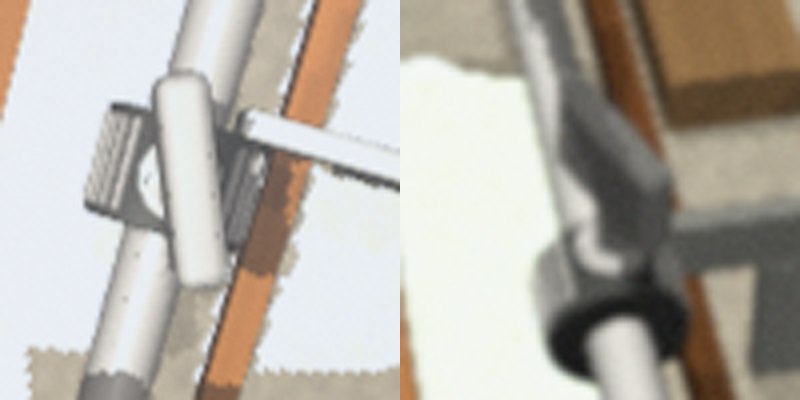

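Run:
```python
from h import *
import pickle
from plant import r,camera_model
M={n:ser(camera_model(n)) for n in("scene","side")}
w1,w2=[pickle.load(open(f"w{i}.pkl","rb")) for i in(1,2)]
side=M["side"]
print("wing top tri",tri([(w2,(338.2,155)),(side,(350.0,318.5))]))
c=plane(w2,(338.2,155),.142);a=plane(w2,(335.4,128.5),.142);b=plane(w2,(341,181),.142)
print(c,a,b,np.linalg.norm(a-b),np.degrees(np.arctan2(*(a-b)[::-1])))
w0=ser({'camera_matrix':w1['camera_matrix'],'k1':w1['k1'],'rvec':[1.16827661e-03,3.11063587,.422153569],'tvec':[.6738824,-.03313516,.39039155]})
O=[(w0,(334,43),(.075,-.23,.018)),(w0,(487,10),(-.075,-.23,.018)),(w0,(404,31),(.03,-.205,.102)),
(M["scene"],(459,214),(.03,.205,.102)),(M["scene"],(264,284),(.03,-.205,.102)),(side,(445.7,439),(-.075,.23,.018)),(side,(329.5,459),(.075,.23,.018)),(side,(363.5,395),(.03,.205,.102)),(side,(315,210),(.03,-.205,.102)),(w2,(308,248),(.03,.205,.102))]
f=lambda j:np.concatenate([proj(m,j2w(j,P))[0]-p for m,p,P in O])
s=least_squares(f,[.6,0,0],loss='soft_l1');j=s.x;np.save("jig.npy",j);print(j,np.degrees(j[2]),f(j).reshape(-1,2).round(1).tolist())
print("wing jig",w2j(j,c),"collar-from-bracket")
print("board near", w2j(j,plane(w2,(428,60),.04)),"far w1", w2j(j,plane(w1,(461,61),.04)),"nose",w2j(j,plane(w1,(464,47),.038)))
```

```text
wing top tri (array([0.54612719, 0.16242002, 0.1444103 ]), np.float64(0.09723040079069278))
[0.5459225  0.16238522] [0.55583672 0.14755187] [0.53575504 0.1775302 ] 0.03608287840351087 -56.18293967061879
[0.53948503 0.03864391 0.19103295] 10.945382007374334 [[-1.3, -1.2], [0.5, -1.7], [-0.0, 0.1], [1.7, -0.2], [-1.7, 0.3], [0.8, 0.3], [-0.3, 0.3], [0.4, 2.3], [-0.1, -2.3], [-0.4, 1.3]]
wing jig [0.02981551 0.12026799] collar-from-bracket
board near [-0.03345686  0.01572254] far w1 [-0.031954   -0.10869718] nose [-0.03078295 -0.12101787]
```

Emit:
{"op": "drive_tool", "data": {"increments": [[[1,0.3,0.07,0,-0.02],[1,0.566,0.138,0.2,-0.02],[1,0.566,0.138,0.5,-0.02],[1,0.566,0.138,0.75,-0.02],[1,0.566,0.138,0.8,-0.02]]]}}

```text
time_s: 1.68
tcp_pos: [0.5464, 0.1575, 0.1396]
eef_rot: [179.8, 0.0, -56.6]
contact_force: [0.5, 0.7, 1.0]
gripper_width: 0.0877
gripper_force: 0.0
```

Run:
```python
from plant import capture
import cv2,numpy as np
b=capture("side")[200:380,230:470,::-1]
cv2.imwrite("pics/c3.png",cv2.resize(b,(800,600),interpolation=2))
```

```text
(no output)
```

View pics/c3.png

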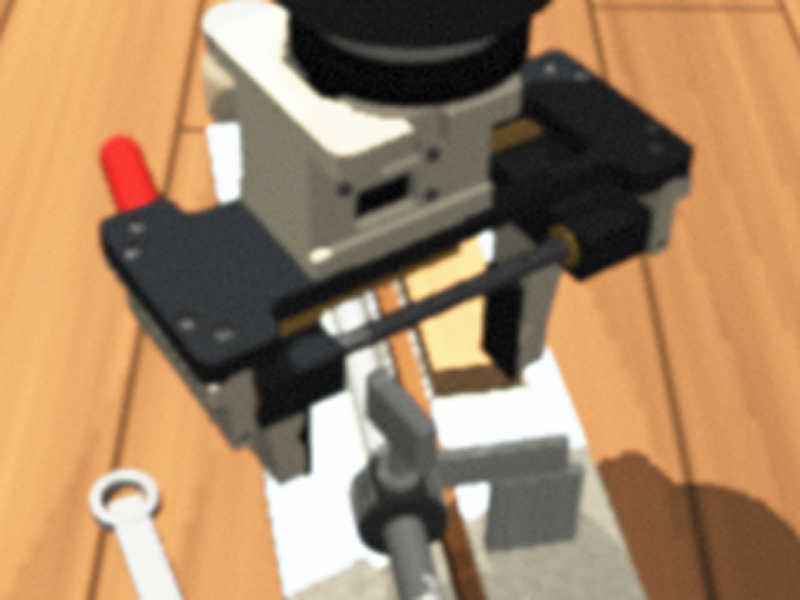

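The fingers straddle the wing; their midpoint in the crop is about (402,390) and the wing top is about (400,400). I correct by 4 mm, lower and close gently.

Emit:
{"op": "drive_tool", "data": {"increments": [[[1,-0.035,-0.02,0.08,0],[1,-0.035,-0.02,0.155,0],[1,-0.035,-0.02,0.155,0],[-0.3,-0.035,-0.02,0.155,0],[-1,-0.035,-0.02,0.155,0]]], "squeeze": 10}}

```text
time_s: 2.35
tcp_pos: [0.547, 0.1643, 0.1234]
eef_rot: [-180.0, -0.0, -56.5]
contact_force: [0.1, 0.2, -0.3]
gripper_width: 0.0728
gripper_force: 0.0
```

Emit:
{"op": "drive_tool", "data": {"increments": [[[-1,0,0,0,0],[-1,0,0,0,0],[-1,0,0,0,0],[-1,0,0,0,0]]]}}

```text
time_s: 2.85
tcp_pos: [0.5467, 0.1642, 0.123]
eef_rot: [180.0, 0.0, -56.5]
contact_force: [0.0, 0.2, -0.7]
gripper_width: 0.0333
gripper_force: 0.0
```

Emit:
{"op": "drive_tool", "data": {"increments": [[[-1,0.01,0.012,0,0],[-1,0.01,0.012,0,0],[-1,0.01,0.012,0,0],[-1,0.01,0.012,0,0]]]}}

```text
time_s: 3.35
tcp_pos: [0.5467, 0.1627, 0.123]
eef_rot: [-179.9, -0.0, -56.5]
contact_force: [2.8, 1.2, -2.5]
gripper_width: 0.01
gripper_force: 10.0
```

Emit:
{"op": "drive_tool", "data": {"increments": [[[-1,0,0,0,0],[-1,0,0,0,0],[-1,0,0,0,-0.02],[-1,0,0,0,-0.045],[-1,0,0,0,-0.07]]], "squeeze": 45}}

```text
time_s: 3.98
tcp_pos: [0.5469, 0.1628, 0.1229]
eef_rot: [-179.9, -0.0, -31.0]
contact_force: [6.4, 2.0, -6.0]
gripper_width: 0.0099
gripper_force: 45.0
```

Emit:
{"op": "drive_tool", "data": {"increments": [[[-1,0,0,0,-0.025],[-1,0,0,0,-0.05],[-1,0,0,0,-0.08],[-1,0,0,0,-0.11],[-1,0,0,0,-0.11]]]}}

```text
time_s: 4.6
tcp_pos: [0.547, 0.1631, 0.1229]
eef_rot: [-179.9, -0.1, 8.4]
contact_force: [5.3, 2.8, -5.7]
gripper_width: 0.0099
gripper_force: 45.0
```

Run:
```python
from plant import r
s=r.get_state()
for k in('time_s','tcp_pos','eef_rot','joints','contact_force','moment','gripper_width','gripper_force'):print(k,s[k])
```

```text
time_s 4.6
tcp_pos [0.54702921 0.16307848 0.12294982]
eef_rot [-1.79949527e+02 -9.53443145e-02  8.44400626e+00]
joints [ 3.62338890e+01  1.65745252e+01 -2.14241762e+01 -2.53165990e-04
 -5.18934190e+01  6.22103153e+01]
contact_force [ 5.27028354  2.83591319 -5.66922859]
moment [ 0.85674514 -2.19594253  0.14912578]
gripper_width 0.00991261104661492
gripper_force 44.970327615737915
```

Wing is now near 1.26 rad, so the screw is loose. I slide along jig -y, which is almost tool +y.

Emit:
{"op": "drive_tool", "data": {"increments": [[[-1,0.01,0.08,0,0],[-1,0.014,0.2,0,0],[-1,0.02,0.32,0,0],[-1,0.026,0.44,0,0],[-1,0.03,0.5,0,0]]]}}

```text
time_s: 5.22
tcp_pos: [0.5588, 0.1026, 0.1229]
eef_rot: [-180.0, -0.0, 8.2]
contact_force: [4.2, 2.9, -3.4]
gripper_width: 0.0101
gripper_force: 45.0
```

```bash
cat > st.py <<'E'
from h import *
from plant import r
j=np.load("jig.npy");s=r.get_state()
F=s['contact_force'];c,n=np.cos(j[2]),np.sin(j[2])
print(s['time_s'],"jig xy",w2j(j,s['tcp_pos']).round(4),"F jig",[round(c*F[0]+n*F[1],2),round(-n*F[0]+c*F[1],2),round(F[2],2)],"z",s['tcp_pos'][2].round(4),"rot",s['eef_rot'].round(2))
E
python3 st.py
```

```text
5.225 jig xy [0.0311 0.0591] F jig [np.float64(4.65), np.float64(2.03), np.float64(-3.38)] z 0.1229 rot [-1.7998e+02 -3.0000e-02  8.2300e+00]
```

Emit:
{"op": "drive_tool", "data": {"increments": [[[-1,0.004,0.06,0,0],[-1,0.006,0.12,0,0],[-1,0.01,0.17,0,0],[-1,0.011,0.2,0,0],[-1,0.012,0.23,0,0]]]}}

```text
time_s: 5.85
tcp_pos: [0.5639, 0.0763, 0.1229]
eef_rot: [-180.0, -0.0, 8.3]
contact_force: [4.9, 1.1, -5.0]
gripper_width: 0.0095
gripper_force: 45.0
```

```bash
python3 st.py
```

```text
5.85 jig xy [0.0311 0.0323] F jig [np.float64(5.01), np.float64(0.2), np.float64(-4.96)] z 0.1229 rot [-180.     -0.      8.28]
```

Emit:
{"op": "drive_tool", "data": {"increments": [[[-1,0.001,0.02,0,0],[-1,0.002,0.04,0,0],[-1,0.003,0.06,0,0],[-1,0.004,0.08,0,0]]]}}

```text
time_s: 6.35
tcp_pos: [0.5657, 0.0671, 0.1229]
eef_rot: [-180.0, -0.0, 8.3]
contact_force: [4.3, 2.4, -4.3]
gripper_width: 0.0095
gripper_force: 45.0
```

```bash
python3 st.py
```

```text
6.35 jig xy [0.0311 0.023 ] F jig [np.float64(4.72), np.float64(1.53), np.float64(-4.31)] z 0.1229 rot [-179.99   -0.      8.29]
```

Emit:
{"op": "drive_tool", "data": {"increments": [[[-1,0.001,0.012,0,0],[-1,0.001,0.024,0,0],[-1,0.002,0.036,0,0]]]}}

```text
time_s: 6.72
tcp_pos: [0.5665, 0.0629, 0.1229]
eef_rot: [-180.0, -0.0, 8.3]
contact_force: [2.5, 4.9, -3.6]
gripper_width: 0.0094
gripper_force: 45.0
```

```bash
python3 st.py
```

```text
6.725 jig xy [0.0311 0.0187] F jig [np.float64(3.39), np.float64(4.32), np.float64(-3.56)] z 0.1229 rot [-179.99   -0.      8.29]
```

Emit:
{"op": "drive_tool", "data": {"increments": [[[-1,0.001,0.012,0,0],[-1,0.001,0.024,0,0],[-1,0.002,0.036,0,0]]]}}

```text
time_s: 7.1
tcp_pos: [0.5673, 0.0588, 0.1229]
eef_rot: [-180.0, 0.0, 8.3]
contact_force: [2.1, 4.0, -4.1]
gripper_width: 0.0097
gripper_force: 45.0
```

```bash
python3 st.py
```

```text
7.1 jig xy [0.0311 0.0146] F jig [np.float64(2.78), np.float64(3.54), np.float64(-4.1)] z 0.1229 rot [-1.7997e+02  1.0000e-02  8.2900e+00]
```

Emit:
{"op": "drive_tool", "data": {"increments": [[[-1,0.001,0.01,0,0],[-1,0.001,0.02,0,0],[-1,0.001,0.03,0,0]]]}}

```text
time_s: 7.48
tcp_pos: [0.568, 0.0553, 0.123]
eef_rot: [-180.0, -0.0, 8.3]
contact_force: [3.3, 5.1, -4.1]
gripper_width: 0.0094
gripper_force: 45.0
```

Emit:
{"op": "drive_tool", "data": {"increments": [[[-1,0.001,0.01,0,0],[-1,0.001,0.02,0,0],[-1,0.001,0.03,0,0]]]}}

```text
time_s: 7.85
tcp_pos: [0.5686, 0.0517, 0.1229]
eef_rot: [-180.0, -0.0, 8.3]
contact_force: [2.4, 4.7, -5.0]
gripper_width: 0.0096
gripper_force: 45.0
```

Emit:
{"op": "drive_tool", "data": {"increments": [[[-1,0.001,0.01,0,0],[-1,0.001,0.02,0,0],[-1,0.001,0.03,0,0]]]}}

```text
time_s: 8.22
tcp_pos: [0.5693, 0.0482, 0.1229]
eef_rot: [-180.0, -0.0, 8.3]
contact_force: [4.1, 4.0, -4.7]
gripper_width: 0.0093
gripper_force: 45.0
```

Emit:
{"op": "drive_tool", "data": {"increments": [[[-1,0.001,0.01,0,0],[-1,0.001,0.02,0,0],[-1,0.001,0.03,0,0]]]}}

```text
time_s: 8.6
tcp_pos: [0.57, 0.0447, 0.123]
eef_rot: [-180.0, -0.0, 8.3]
contact_force: [3.1, 4.2, -4.7]
gripper_width: 0.0098
gripper_force: 45.0
```

Emit:
{"op": "drive_tool", "data": {"increments": [[[-1,0.001,0.01,0,0],[-1,0.001,0.02,0,0]]]}}

```text
time_s: 8.85
tcp_pos: [0.5705, 0.0423, 0.1229]
eef_rot: [-180.0, -0.0, 8.3]
contact_force: [3.2, 4.5, -4.8]
gripper_width: 0.0095
gripper_force: 45.0
```

Emit:
{"op": "drive_tool", "data": {"increments": [[[-1,0.001,0.01,0,0],[-1,0.001,0.02,0,0]]]}}

```text
time_s: 9.1
tcp_pos: [0.5709, 0.04, 0.1229]
eef_rot: [-180.0, -0.0, 8.3]
contact_force: [3.3, 4.2, -4.7]
gripper_width: 0.0095
gripper_force: 45.0
```

Emit:
{"op": "drive_tool", "data": {"increments": [[[-1,0.001,0.01,0,0],[-1,0.001,0.02,0,0]]]}}

```text
time_s: 9.35
tcp_pos: [0.5713, 0.0379, 0.1229]
eef_rot: [-179.9, -0.0, 8.3]
contact_force: [1.0, 10.4, -3.0]
gripper_width: 0.0099
gripper_force: 45.0
```

Firm stop felt: Fy jumped from about 4 to 10. I dwell for a settled reading.

Emit:
{"op": "drive_tool", "data": {"increments": [[[-1,0,0,0,0],[-1,0,0,0,0]]]}}

```text
time_s: 9.6
tcp_pos: [0.5713, 0.038, 0.123]
eef_rot: [-179.9, -0.0, 8.3]
contact_force: [3.6, 6.3, -3.6]
gripper_width: 0.01
gripper_force: 45.0
```

Emit:
{"op": "drive_tool", "data": {"increments": [[[-1,0,0.003,0,0],[-1,0,0.003,0,0]]]}}

```text
time_s: 9.85
tcp_pos: [0.5713, 0.0379, 0.1229]
eef_rot: [-179.9, -0.0, 8.3]
contact_force: [2.4, 7.4, -3.8]
gripper_width: 0.0094
gripper_force: 45.0
```

```bash
python3 st.py
```

```text
9.85 jig xy [ 0.0311 -0.0067] F jig [np.float64(3.75), np.float64(6.79), np.float64(-3.81)] z 0.1229 rot [-1.7992e+02 -2.0000e-02  8.2800e+00]
```

Emit:
{"op": "drive_tool", "data": {"increments": [[[-1,0,0.005,0,0],[-1,0,0.008,0,0],[-1,0,0.008,0,0]]]}}

```text
time_s: 10.22
tcp_pos: [0.5714, 0.0378, 0.1229]
eef_rot: [-179.9, -0.0, 8.3]
contact_force: [1.1, 11.7, -3.6]
gripper_width: 0.0097
gripper_force: 45.0
```

```bash
python3 st.py
```

```text
10.225 jig xy [ 0.0311 -0.0069] F jig [np.float64(3.26), np.float64(11.3), np.float64(-3.58)] z 0.1229 rot [-1.7986e+02 -3.0000e-02  8.2900e+00]
```

Around 11 N of hand pressure. I tighten in stages and watch the push force.

Emit:
{"op": "drive_tool", "data": {"increments": [[[-1,0,0,0,0.02],[-1,0,0,0,0.045],[-1,0,0,0,0.07],[-1,0,0,0,0.07]]]}}

```text
time_s: 10.72
tcp_pos: [0.5713, 0.0375, 0.1229]
eef_rot: [-179.9, 0.0, -17.1]
contact_force: [1.0, 9.5, -2.8]
gripper_width: 0.0099
gripper_force: 45.0
```

```bash
python3 st.py
```

```text
10.725 jig xy [ 0.031  -0.0072] F jig [np.float64(2.81), np.float64(9.15), np.float64(-2.79)] z 0.1229 rot [-1.7989e+02  3.0000e-02 -1.7060e+01]
```

Emit:
{"op": "drive_tool", "data": {"increments": [[[-1,0.0016,0.003,0,0.02],[-1,0.0016,0.003,0,0.045],[-1,0.0016,0.003,0,0.07],[-1,0.0016,0.003,0,0.09],[-1,0.0016,0.003,0,0.11]]], "squeeze": 55}}

```text
time_s: 11.35
tcp_pos: [0.571, 0.0371, 0.123]
eef_rot: [-180.0, 0.1, -56.7]
contact_force: [-0.6, 10.6, -0.6]
gripper_width: 0.0092
gripper_force: 55.0
```

Emit:
{"op": "drive_tool", "data": {"increments": [[[-1,0,0,0,0.015],[-1,0,0,0,0.025],[-1,0,0,0,0.025]]]}}

```text
time_s: 11.72
tcp_pos: [0.5709, 0.037, 0.1231]
eef_rot: [-180.0, 0.1, -65.6]
contact_force: [-0.9, 10.4, 0.4]
gripper_width: 0.0096
gripper_force: 55.0
```

```bash
python3 st.py
```

```text
11.725 jig xy [ 0.0306 -0.0076] F jig [np.float64(1.09), np.float64(10.42), np.float64(0.37)] z 0.1231 rot [-1.7999e+02  1.1000e-01 -6.5550e+01]
```

Screw is about -0.03 by yaw, so it's tight, and the push was held at 10.4 N. I unload the tool, open, and lift.

Emit:
{"op": "drive_tool", "data": {"increments": [[[-1,-0.008,-0.002,0,0],[-1,-0.016,-0.004,0,0],[-1,-0.016,-0.004,0,0]]]}}

```text
time_s: 12.1
tcp_pos: [0.5709, 0.0373, 0.1231]
eef_rot: [180.0, -0.0, -65.5]
contact_force: [-0.1, 2.4, 0.6]
gripper_width: 0.0096
gripper_force: 55.0
```

```bash
python3 st.py
```

```text
12.1 jig xy [ 0.0305 -0.0073] F jig [np.float64(0.32), np.float64(2.43), np.float64(0.6)] z 0.1231 rot [179.96  -0.   -65.52]
```

Emit:
{"op": "drive_tool", "data": {"increments": [[[-0.6,0,0,0,0],[-0.2,0,0,0,0],[0.2,0,0,0,0],[0.5,0,0,0,0],[0.5,0,0,0,0]]]}}

```text
time_s: 12.72
tcp_pos: [0.5712, 0.0374, 0.1229]
eef_rot: [180.0, -0.0, -65.5]
contact_force: [0.6, -0.1, -0.3]
gripper_width: 0.0518
gripper_force: 0.0
```

Emit:
{"op": "drive_tool", "data": {"increments": [[[0.5,0,0,-0.1,0],[0.5,0,0,-0.4,0],[0.5,-0.4,0,-0.8,0],[0.5,-0.8,0,-0.9,0],[0.5,-1,0,-0.9,0]]]}}

```text
time_s: 13.35
tcp_pos: [0.5215, 0.1488, 0.234]
eef_rot: [-179.7, 0.0, -65.4]
contact_force: [0.4, -0.2, -0.5]
gripper_width: 0.0656
gripper_force: 0.0
```

```bash
python3 - <<'E'
from plant import capture
import cv2,numpy as np,pickle
from plant import r,camera_model
from h import *
m=ser(camera_model("wrist"));im=capture("wrist");pickle.dump(m,open("w3.pkl","wb"))
b=capture("side")[190:370,280:420,::-1]
cv2.imwrite("pics/f.png",np.hstack([cv2.resize(im[:300,220:500,::-1],(400,429)),cv2.resize(b,(334,429),interpolation=2)]))
E
python3 st.py
```

```text
13.45 jig xy [0.0027 0.1116] F jig [np.float64(-0.08), np.float64(-0.55), np.float64(-0.02)] z 0.2326 rot [-1.7987e+02  3.0000e-02 -6.5370e+01]
```

View pics/f.png

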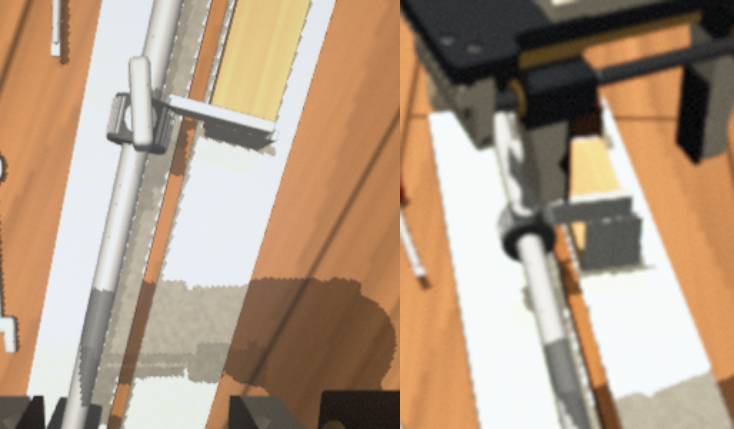

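The plate bears on the board's end at about (240,115) in the left panel. The wing is clear of the fingers, with its ends at about (138,58) and (146,150). I'll check its angle.

Run:
```python
from h import *
import pickle
m=pickle.load(open("w3.pkl","rb"));j=np.load("jig.npy")
f=lambda u,v:plane(m,(220+u*.7,v*300/429),.142)
a,b=f(139,60),f(145.5,149);d=a-b
ang=np.degrees(np.arctan2(d[1],d[0]))-np.degrees(j[2])+180
print(ang,np.radians(ang)-1.84,np.linalg.norm(d),w2j(j,(a+b)/2))
```

```text
108.39448104955319 0.05184058530530189 0.0370598168789511 [ 0.02859883 -0.00495251]
```

The screw reads about 0.05 rad, which is tight, and the arm is clear. I'm handing in.

```bash
python3 -c "
from plant import job
print(job.close_job())"
```

```text
the job is handed in; nothing more can be done
None
```

The job is handed in: with the screw loosened, I slid the collar until the nose came up firm at about 10–11 N. I then tightened the screw to about 0.05 rad and let go, with the stop plate seen bearing on the board and the arm clear at about 13.5 s.

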